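Turn the drained spot plate over onto the stirrer hotplate

TASK

The porcelain spot plate is draining wells-down on the steel stand. Turn it over and lay it on the round white top of the stirrer hotplate: wells facing up, lying flat, centred and square to the stirrer, then let go. Porcelain chips, so lower it without letting it fall or slap down, and leave the bottle, the beaker and the jar where they are.

Things in the scene. Friction and masses are not known exactly. Their poses are not given: they have to be found in the camera images.
- spot_plate: Porcelain spot plate, a flat loose slab 100 (own x) x 140 (own y) x 12 mm (own z), about 0.3 kg. Origin at its centre. Own +z is the normal of the plain buff back, -z that of the white face with 12 blue-ringed wells. It starts level on the stand, back up, own x along the stand's x to within 2 degrees. Too wide to grip across: only through its 12 mm thickness at an edge.
- stand: Steel draining stand, fixed, turned 40 to 75 degrees to the left. Origin at the centre of its foot, on the bench; own x points from its open front to its lip. Flat top 80 mm above the bench, from x = -40 to +30 mm, 150 mm wide in y. One long edge of the plate overhangs the front (-x) by 32 to 36 mm, with free space below (legs and the 4 mm foot stay behind x = -32 mm).
- stand_lip (a point): Middle of the inner face of the stand's lip, at the level of the flat top: a bar 6 mm thick and 6 mm high along the whole +x edge, x = +30 mm in the stand's frame. The plate's other long edge lies 2 to 6 mm in front of it; the lip and friction keep that edge from sliding away when the overhanging edge is lifted.
- stirrer: Grey magnetic stirrer hotplate on a blue mat, fixed. Origin on the bench under the axis of the round top; own x points away from the robot (yaw varies), knobs at the front. Mat 235 x 190 mm; housing under the top 65 mm high; the front part (x = -40 to -122 mm) is 47 mm high, its sloping panel up to 62 mm; knobs reach to x = -136 mm.
- stirrer_top (a point): Centre of the stirrer's round white top, on its upper surface, 95 mm above the bench; the top is a level disc 135 mm across. The plate's centre belongs above this point, its 100 mm side along the stirrer's x (either way round), its long sides across.
- reagent_bottle: Bystander: amber bottle with yellow dropper bulb, 72 mm across, 142 mm high, loose; origin at the centre of its underside.
- beaker: Bystander: glass beaker, 76 mm across, 95 mm high, loose; origin at the centre of its underside.
- jar: Bystander: glass jar with red cap, 64 mm across, 85 mm high, loose; origin at the centre of its underside.
Mind the look-alikes: they are no part of the job. Of the things like the spot_plate, leave any that is red; of the rest the larger one is meant.

How it is judged:
At the end, for the whole second after the job is handed in: The spot plate lies at rest and flat (within 3.5 degrees) on the stirrer's round top with its wells up, its centre within 25 mm of the top's centre and its short sides within 14 degrees of the stirrer's x direction, released (angle between spot_plate's own z axis and vertical above 3.08 rad and horizontal distance between spot_plate and stirrer_top below 0.025 m and z of spot_plate in the frame of stirrer_top between 0.003 and 0.009 m and angle between the x axis of spot_plate and the x axis of stirrer, either way round below 0.25 rad and linear speed of spot_plate below 0.01 m/s and angular speed of spot_plate below 0.1 rad/s); the robot touches nothing.
It fails at once if the plate falls or slaps down (turns faster than 10 rad/s or moves faster than 0.8 m/s) (angular speed of spot_plate above 10 rad/s or linear speed of spot_plate above 0.8 m/s).
It fails at once if the bottle, beaker or jar is moved more than 20 mm (distance of any of reagent_bottle, beaker, jar from where it was at the start of the episode above 0.02 m).
It also fails if it takes over 56 s, if anything falls off the work surface, if the arm or the gripper's body presses on something with over 40 N, if the wrist force passes 120 N, or if a joint passes its speed limit or range.

ROBOT

A 7-joint arm with a two-finger parallel gripper is mounted at the origin on the work surface. World frame = base frame: x ahead of the robot, y to its left, z up, the work surface at z = 0. Lengths are in m, angles in rad, forces in N, time in s.
With the tool pointing down it reaches from about 0.4 to 0.875 m from the base axis. Payload 19.3 kg.
Tool frame: the origin (TCP) lies at the very end of the fingers, on their centre line; the grasp point (between the pads) lies 19 mm behind it; z points along the fingers, y is the line along which they close (so a half turn about z gives the same grasp; the last joint's range is limited). The gripper opens to 85 mm and grips with 20 to 120 N. Pads are 22 mm wide; open, the fingers measure 114 mm over their backs; the gripper's body (76 mm by 85 mm) begins 54 mm behind the grasp point. The pads swing forward as they close: fully open they stand 13 mm farther back than shut.
Start: joints at [-1.364, 0.521, -0.036, 1.599, 0.021, 1.021, -0.113], TCP at [0.171, 0.601, 0.202] pointing down, gripper open.
Joint ranges: [-2.91, 2.91], [-0.3, 2.13], [-1.5, 1.42], [0.17, 2.43], [-1.26, 4.41], [0.16, 1.93], [-2.52, 2.52]. Speed limits (rad/s): [1.89, 1.89, 2.39, 2.39, 3.01, 3.01, 3.01].

INTERFACE

Orientations are given as [roll, pitch, yaw] about the fixed x, y, z axes, in that order (R = Rz(yaw) Ry(pitch) Rx(roll)).
In Python, from workcell import bot gives the robot as it stands.
- The arm moves only by the tool carry_out, never from a script. Its argument "rows" is a list that holds one entry, the list of rows, each a list of 4 numbers: the shift along the tool's x, y, z in m, then the turn about the tool's z in degrees. In form: [[[x, y, z, twist], ...]]. A call has 1 to 12 rows; each row is the pose to reach, as a shift and turn from the pose commanded when the call began, along the tool's axes at that moment; what a row does not reach only later rows make up. A row lasts 1/12 s, in which the tool goes at most 41.7 mm and 7.16 degrees, less where a joint would pass 70% of its speed; a pose out of reach is approached as far as the arm can. A call with a gripper value outside its range is refused whole. "grip" is the finger opening in m, from 0 to 0.0854, set as the call begins (left out, the last holds). The fingers move at their own pace and stop on an object; "grip_force" is the grip in N (left out, the last holds). Time passes only in rows, so rows that repeat a pose let the fingers close. It gives the time, the measured TCP pose, the force, the opening and the grip force at its end, in the units of the state.
- bot.observe(): the state, without advancing time (a new reading comes with each control period).
- bot.grab_frame(name): name is "scene" or "side" or "wrist"; returns a dict with "pixels" (480x640x3 uint8, red, green, blue), "K" (3x3 intrinsics, pixels), "k1" (the pictures are not rectified: a ray, as slopes to the right and down, at radius r is drawn at 1 + k1 r^2 times it, then the intrinsics apply), "pose" (4x4, takes a point from camera to world coordinates). Camera axes: x right, y down, z forward; pixel columns grow to the right and rows downward; lengths in m; the calibration is good to about 2 mm. A picture is of the moment at which its call begins. There is no depth.
- bot.job_done(): hands the job in; it is judged then, once.
Trained networks look in a picture, given as the dict that the camera call returned (one of the last four; its "shot" number tells which), for a name from the list of things; names that differ only in an ending like _2 or _b are one class to them, and where a whole thing is asked for, a point or a joint stands for the part that bears it (a point fixed in the world has none). Each returns a list of dicts, best first, with "conf" (0 to 1); they miss things now and then, are a little off and sometimes report something else, mostly with a low value. They report only what shows in the picture. A call takes as long as a camera call. They do not tell look-alikes from the thing itself.
- bot.look_for(picture, label): "position" ([column, row] in pixels, amid what is visible of it).
- bot.regions_of(picture, label): "region" (480x640 bool, what is visible of it) and "position" ([column, row] in pixels, amid what is visible of it).
- bot.spot_point(picture, label): "position" ([column, row] in pixels: a listed point, or the origin of a listed thing).
The state is a dict: "clock": time; "qpos": joint angles; "qd": joint speeds; "joint_efforts": joint torques, N m; "position": TCP position; "tool_rot": TCP orientation; "force": force on the tool from outside, world axes, zero at the start; "moment": the same for the moment, N m; "grip_width": finger opening in m; "finger_force": force on a finger pad.
Only numpy, scipy, OpenCV 4.12 (cv2) and the standard library are available. Lean on these libraries where they do the work, as an engineer would, in place of code of your own. Each camera call takes 0.05 s, during which the arm holds its last target. There are 200 camera calls.

## Working session

There is one attempt and no reset: what is moved stays moved. The work goes in short steps, Python scripts to look and compute and a tool call to move; the robot and the scene stay as the last step left them, time stands still between calls to the robot, and variables do not carry over. Pictures are saved under pics/ and viewed, at most 10 in all, crops included, and the job is handed in when it is done.

Besides the shell and the picture viewer there is one more tool, called after "Call:" as name([rows], argument=value, ...), one row to a line, values as JSON. carry_out: Moves the arm, as the interface text tells. Its arguments: {"type":"object","properties":{"rows":{"type":"array","items":{"type":"array","items":{"type":"array","items":{"type":"number"}}}},"grip":{"type":"number"},"grip_force":{"type":"number"}},"required":["rows"]}

```bash
mkdir -p pics; ls; cat > h.py <<'E'
import numpy as np, cv2
from workcell import bot
def ray(f,p):
    K=f["K"];k=f["k1"]
    d=np.array([(p[0]-K[0][2])/K[0][0],(p[1]-K[1][2])/K[1][1]]);u=d.copy()
    for _ in range(20): u=d/(1+k*(u@u))
    P=np.array(f["pose"]);return P[:3,3],P[:3,:3]@np.array([u[0],u[1],1])
def at(f,p,z):
    o,d=ray(f,p);return o+d*(z-o[2])/d[2]
def proj(f,X):
    P=np.array(f["pose"]);c=P[:3,:3].T@(np.array(X)-P[:3,3]);u=c[:2]/c[2];u=u*(1+f["k1"]*(u@u));K=np.array(f["K"])
    return K[0,0]*u[0]+K[0,2],K[1,1]*u[1]+K[1,2]
def tri(obs):
    A=0;b=0
    for f,p in obs:
        o,d=ray(f,p);d=d/np.linalg.norm(d);M=np.eye(3)-np.outer(d,d);A=A+M;b=b+M@o
    return np.linalg.solve(A,b)
E
python3 - <<'E'
from h import *
np.set_printoptions(precision=4,suppress=True)
s=bot.observe();print({k:np.round(v,3) for k,v in s.items()})
F={}
for n in("scene","side"):
    f=F[n]=bot.grab_frame(n);cv2.imwrite(f"pics/{n}0.png",f["pixels"][...,::-1]);print(n,np.array(f["pose"])[:3,3],np.array(f["K"])[0],f["k1"])
    for l in("stand","stand_lip","stirrer","stirrer_top","spot_plate","reagent_bottle","beaker","jar"):
        print(l,[(np.round(r["position"],1).tolist(),round(r["conf"],2)) for r in bot.spot_point(f,l)[:4]])
    for l in("spot_plate",):
        print('reg',[(np.round(r["position"],1).tolist(),int(r["region"].sum()),round(r["conf"],2)) for r in bot.regions_of(f,l)[:4]])
E
```

```text
pics
{'clock': np.float64(0.0), 'qpos': array([-1.364,  0.522, -0.036,  1.6  ,  0.021,  1.021, -0.113]), 'qd': array([-0.001,  0.001, -0.001,  0.001, -0.001,  0.   ,  0.001]), 'joint_efforts': array([ -0.001, -92.712,   1.979, -36.994,   0.018,   0.008,  -0.   ]), 'position': array([0.171, 0.601, 0.202]), 'tool_rot': array([-3.14 ,  0.   ,  2.865]), 'force': array([-0.15 , -0.679, -0.431]), 'moment': array([-0.012,  0.003,  0.038]), 'finger_force': np.float64(0.0), 'grip_width': np.float64(0.086)}
scene [1.1507 0.3934 0.9957] [496.2377   0.     326.5201] -0.05444850882474504
stand [([388.2, 293.5], 0.93)]
stand_lip [([395.5, 285.2], 0.82), ([462.4, 376.1], 0.45)]
stirrer [([283.6, 234.4], 0.59)]
stirrer_top [([278.9, 212.1], 0.71)]
spot_plate [([391.8, 262.6], 0.93), ([353.6, 364.3], 0.66)]
reagent_bottle [([286.2, 318.2], 0.93)]
beaker [([460.9, 375.5], 0.9)]
jar [([199.5, 211.6], 0.81)]
reg [([387.2, 265.8], 2529, 0.77), ([404.9, 217.4], 1768, 0.55)]
side [0.5002 0.8308 0.7928] [445.4758   0.     318.2926] -0.022470083749891148
stand [([299.8, 322.3], 0.87)]
stand_lip [([285.2, 306.5], 0.8), ([243.7, 411.9], 0.72), ([304.5, 295.9], 0.66)]
stirrer [([310.5, 239.5], 0.82), ([307.4, 293.5], 0.49)]
stirrer_top [([316.0, 214.2], 0.59), ([312.0, 240.1], 0.38)]
spot_plate [([305.5, 290.9], 0.93), ([211.2, 323.0], 0.63), ([390.2, 306.1], 0.59)]
reagent_bottle [([238.7, 272.6], 0.96), ([298.0, 196.6], 0.29)]
beaker [([242.3, 413.7], 0.59), ([315.1, 240.0], 0.33), ([240.2, 272.1], 0.2)]
jar [([298.6, 193.6], 0.63)]
reg [([213.1, 323.7], 1283, 0.82), ([306.1, 294.5], 2352, 0.77), ([392.0, 307.1], 1977, 0.55)]
```

```bash
python3 -c "
from workcell import bot
print([a for a in dir(bot) if a[0]!='_'])"
```

```text
['IKError', 'grab_frame', 'job_done', 'look_for', 'observe', 'regions_of', 'spot_point']
```

View pics/scene0.png

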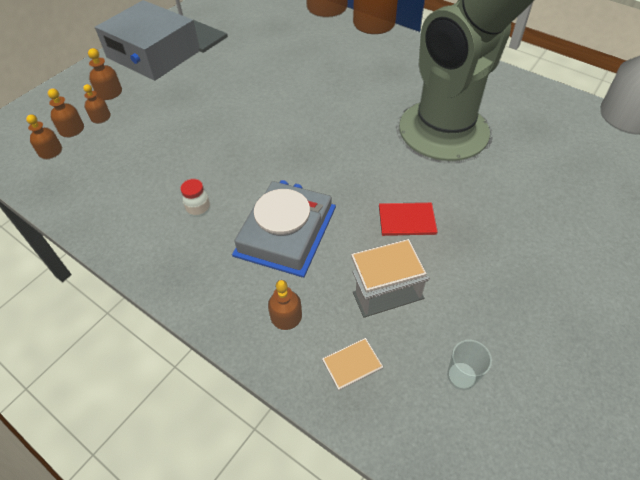

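View pics/side0.png

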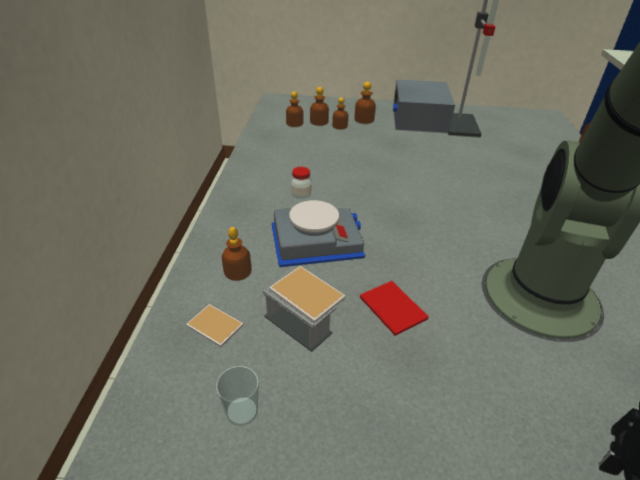

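Spot-plate candidates in the scene picture: the buff slab on the stand (388,265), a smaller buff slab on the bench (353,364) and a red slab (408,218). The one on the stand is the one meant: it isn't red, it's the larger buff one, and it lies back up on the stand. I'll confirm that in one enlarged crop and measure.

```bash
python3 - <<'E'
from h import *
np.set_printoptions(precision=4,suppress=True)
F={n:bot.grab_frame(n) for n in("scene","side")}
c=[]
for n,ctr in(("scene",(388,265)),("side",(306,292))):
    f=F[n];im=f["pixels"];hsv=cv2.cvtColor(im,cv2.COLOR_RGB2HSV)
    m=((hsv[...,0]>8)&(hsv[...,0]<22)&(hsv[...,1]>90)&(hsv[...,2]>150)).astype(np.uint8)
    _,L,_,_=cv2.connectedComponentsWithStats(m);k=(L==L[ctr[1],ctr[0]]).astype(np.uint8)
    cn=max(cv2.findContours(k,0,1)[0],key=cv2.contourArea)[:,0,:]
    W=np.array([at(f,p,.092)[:2] for p in cn.astype(float)])
    r=cv2.minAreaRect((W*1000).astype(np.float32));print(n,r,cv2.boxPoints(r).round(1).tolist())
    x,y=ctr;c.append(cv2.resize(im[y-75:y+75,x-65:x+65],None,fx=3,fy=3,interpolation=2))
cv2.imwrite("pics/crop1.png",np.hstack(c)[...,::-1])
def p(l,i=(0,0)): return tri([(F["scene"],bot.spot_point(F["scene"],l)[0]["position"]),(F["side"],bot.spot_point(F["side"],l)[0]["position"])])
for l in("stirrer_top","stand_lip","stand","spot_plate","reagent_bottle","beaker","jar"): print(l,p(l))
# disc: ellipse of white top at z=.095; mat region at z~0
for n,ctr in(("scene",(282,212)),("side",(314,216))):
    f=F[n];im=f["pixels"];hsv=cv2.cvtColor(im,cv2.COLOR_RGB2HSV)
    m=((hsv[...,1]<50)&(hsv[...,2]>185)).astype(np.uint8);_,L,_,_=cv2.connectedComponentsWithStats(m);k=(L==L[ctr[1],ctr[0]]).astype(np.uint8)
    cn=max(cv2.findContours(k,0,1)[0],key=cv2.contourArea)[:,0,:].astype(float)
    W=np.array([at(f,q,.095)[:2] for q in cn]);print(n,'disc',cv2.minEnclosingCircle((W*1000).astype(np.float32)))
    b=((hsv[...,0]>105)&(hsv[...,0]<125)&(hsv[...,1]>150)&(hsv[...,2]>80)).astype(np.uint8);b[:ctr[1]-60]=0;b[ctr[1]+80:]=0;b[:,:ctr[0]-80]=0;b[:,ctr[0]+80:]=0
    b=cv2.morphologyEx(b,cv2.MORPH_CLOSE,np.ones((5,5)))
    # silhouettes: mat + housing hull at z=0 is occlusion biased; list edges by approx
    pts=cv2.convexHull(np.argwhere(b)[:,::-1].astype(np.int32))[:,0,:]
    ap=cv2.approxPolyDP(pts.reshape(-1,1,2),3,True)[:,0,:];print('mat',[(q.tolist(),(at(f,q.astype(float),.003)[:2]*1000).round().tolist()) for q in ap])
E
```

```text
scene ((577.0841064453125, 140.02178955078125), (90.01522827148438, 130.38192749023438), 52.53990173339844) [[498.0, 143.89999389648438], [601.5, 64.5999984741211], [656.2000122070312, 136.10000610351562], [552.7000122070312, 215.39999389648438]]
side ((575.906982421875, 139.52740478515625), (90.87265014648438, 130.65966796875), 52.567283630371094) [[496.3999938964844, 143.1999969482422], [600.2000122070312, 63.70000076293945], [655.4000244140625, 135.89999389648438], [551.5999755859375, 215.3000030517578]]
stirrer_top [ 0.5877 -0.1623  0.081 ]
stand_lip [0.6178 0.1878 0.0947]
stand [ 0.5912  0.1511 -0.0176]
spot_plate [0.5469 0.1679 0.1711]
reagent_bottle [ 0.7739 -0.0075 -0.0137]
beaker [0.6723 0.3897 0.0042]
jar [ 0.6592 -0.3941 -0.0103]
scene disc ((591.5361328125, -147.71788024902344), 67.04499053955078)
mat [([334, 205], [443.0, -98.0]), ([303, 275], [666.0, -32.0]), ([233, 255], [718.0, -208.0]), ([281, 181], [455.0, -268.0]), ([299, 185], [439.0, -218.0])]
side disc ((589.2289428710938, -148.18228149414062), 65.72502136230469)
mat [([364, 255], [445.0, -101.0]), ([280, 265], [666.0, -34.0]), ([272, 223], [719.0, -215.0]), ([354, 213], [479.0, -296.0])]
```

View pics/crop1.png

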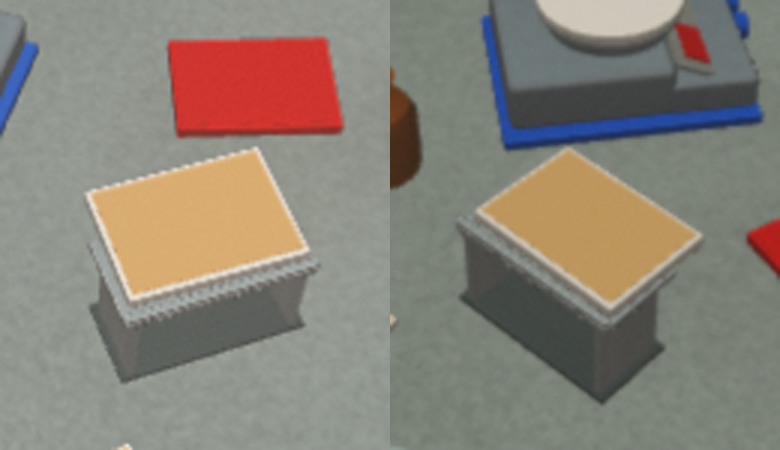

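The crop confirms it: the buff, white-bordered 100×140 slab is on the stand. Its centre is at (0.576, 0.140), with its short axis at 52.5°. The disc is at (0.590, -0.148) and the stirrer yaw is 16.6°. The tool only points down, so I'll lever the front edge up with one pad against the lip, grip the plate once it's upright, then lower it like a ladder.

Call:
carry_out([
  [[-0.554, -0.398, 0, 76.7], [-0.554, -0.398, 0, 76.7], [-0.554, -0.398, 0, 76.7], [-0.554, -0.398, 0, 76.7], [-0.554, -0.398, 0, 76.7], [-0.554, -0.398, 0, 76.7], [-0.554, -0.398, 0, 76.7], [-0.554, -0.398, 0, 76.7], [-0.554, -0.398, 0, 76.7], [-0.554, -0.398, 0, 76.7], [-0.554, -0.398, 0, 76.7], [-0.554, -0.398, 0, 76.7]],
], grip=0.0854, grip_force=40)

```text
clock: 2.8
position: [0.4826, 0.208, 0.2024]
tool_rot: [3.141, -0.0, 1.52]
force: [0.2, 1.0, -0.4]
grip_width: 0.0852
finger_force: 0.0
```

```bash
cat >> h.py <<'E'
def st():
    s=bot.observe();p=np.array(s["position"]);yaw=np.degrees(s["tool_rot"][2]);return s,p,yaw
def go(cur,yaw,tgt,tyaw):
    """rows numbers from pose (cur,yaw deg) to tgt"""
    d=np.array(tgt)-np.array(cur);a=np.radians(yaw)
    return [round(v,4) for v in (d[0]*np.cos(a)+d[1]*np.sin(a),d[0]*np.sin(a)-d[1]*np.cos(a),-d[2])]+[round((yaw-tyaw+180)%360-180,2)]
C=np.array([.5765,.1398]);TH=np.radians(52.5);EX=np.array([np.cos(TH),np.sin(TH)]);EY=np.array([-EX[1],EX[0]])
S=np.array([.590,-.148]);SY=16.6
def W(X,Y): return C+(X*EX+Y*EY)/1000   # plate frame mm -> world
E
python3 - <<'E'
from h import *
s,p,y=st();print(s["clock"],p,y,s["tool_rot"],s["force"],s["qpos"])
print(W(-46.5,-59.3),go(p,y,[*W(-46.5,-59.3),.06],87.5))
E
```

```text
2.8 [0.48263911 0.2079802  0.20238776] 87.09379229938926 [ 3.14111303e+00 -3.55521654e-04  1.52007343e+00] [ 0.21958806  1.04139849 -0.3588492 ] [-0.8146176   0.38558014  0.38868755  1.87669595 -0.18120549  0.91298762
 -0.39120552]
[0.59523845 0.06680952] [np.float64(-0.1353), np.float64(0.1196), np.float64(0.1424), np.float64(-0.41)]
```

Call:
carry_out([
  [[-0.034, 0.03, 0, -0.4], [-0.068, 0.06, 0, -0.4], [-0.102, 0.09, 0, -0.4], [-0.135, 0.12, 0, -0.4], [-0.135, 0.12, 0.036, -0.4], [-0.135, 0.12, 0.072, -0.4], [-0.135, 0.12, 0.108, -0.4], [-0.135, 0.12, 0.144, -0.4], [-0.135, 0.12, 0.146, -0.4], [-0.135, 0.12, 0.146, -0.4]],
])

```text
clock: 3.63
position: [0.5947, 0.0691, 0.0553]
tool_rot: [-3.139, 0.001, 1.533]
force: [1.3, -0.3, 0.9]
grip_width: 0.0854
finger_force: 0.0
```

```bash
python3 - <<'E'
from h import *
s,p,y=st();print(s["clock"],p,y,s["force"],s["grip_width"])
c=[]
for n,(a,b) in(("scene",(390,255)),("side",(310,280))):
    f=bot.grab_frame(n);im=f["pixels"];c.append(cv2.resize(im[b-75:b+75,a-65:a+65],None,fx=3,fy=3,interpolation=2))
cv2.imwrite("pics/crop2.png",np.hstack(c)[...,::-1])
d=(p[:2]-C)*1000;print(d@EX,d@EY)
E
```

```text
3.6333 [0.59469518 0.06906393 0.05532611] 87.82773697418634 [ 1.32894327 -0.30861214  0.93524276] 0.08539145221409128
-45.04217308028798 -57.49659151134138
```

View pics/crop2.png

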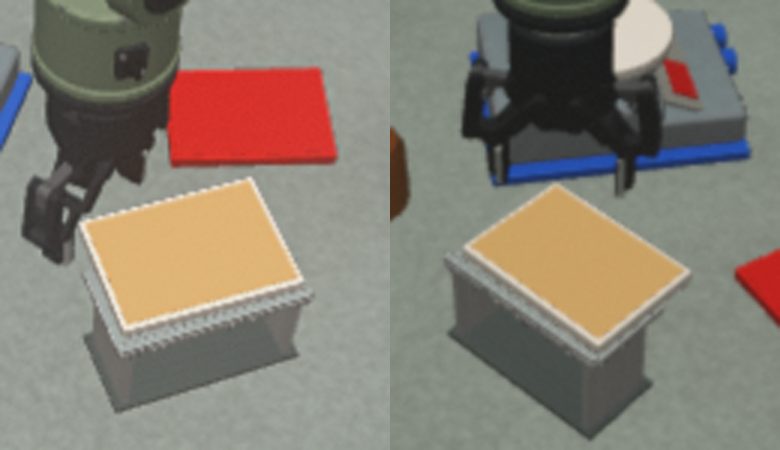

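Call:
carry_out([
  [[0.004, 0.003, 0, 0], [0.008, 0.006, 0, 0], [0.0105, 0.0075, 0, 0], [0.013, 0.009, 0, 0], [0.0145, 0.0105, 0, 0], [0.0145, 0.0105, 0, 0]],
])

```text
clock: 4.23
position: [0.6069, 0.0841, 0.0563]
tool_rot: [3.141, -0.0, 1.534]
force: [-0.5, -0.2, -0.0]
grip_width: 0.0856
finger_force: 0.0
```

```bash
python3 - <<'E'
from h import *
s,p,y=st();print(s["clock"],p,y,s["force"],s["moment"],s["grip_width"],s["finger_force"])
d=(p[:2]-C)*1000;print(d@EX,d@EY, np.array(s["force"])[:2]@EX,np.array(s["force"])[:2]@EY)
E
```

```text
4.2333 [0.60691518 0.08405007 0.0562691 ] 87.87285394184154 [-0.480295   -0.19851294 -0.00523757] [ 0.04002613 -0.00053143 -0.02572824] 0.08555065572522143 0.0
-25.713803729527072 -58.06838550460687 -0.44987597541354524 0.2601966200518499
```

Call:
carry_out([
  [[0.0016, 0.0012, 0, 0], [0.0033, 0.0023, 0, 0], [0.0049, 0.0035, 0, 0], [0.0049, 0.0035, 0, 0]],
])

```text
clock: 4.57
position: [0.6105, 0.0886, 0.056]
tool_rot: [3.142, -0.0, 1.533]
force: [-0.1, -0.3, -0.7]
grip_width: 0.0854
finger_force: 0.0
```

```bash
python3 - <<'E'
from h import *
s,p,y=st();print(s["clock"],p,y,s["force"],s["moment"],s["grip_width"],s["finger_force"])
d=(p[:2]-C)*1000;print(d@EX,d@EY, np.array(s["force"])[:2]@EX,np.array(s["force"])[:2]@EY)
f=bot.grab_frame("side");im=f["pixels"];cv2.imwrite("pics/crop3.png",cv2.resize(im[210:350,230:390],None,fx=4.5,fy=4,interpolation=2)[...,::-1])
E
```

```text
4.5667 [0.61045424 0.08858508 0.05604236] 87.8553085448076 [-0.08857981 -0.26130531 -0.68543262] [0.04526715 0.00557734 0.00218234] 0.08541046042700084 0.0
-19.961494437967605 -58.11537827476599 -0.26123141104469416 -0.08879750033965282
```

View pics/crop3.png

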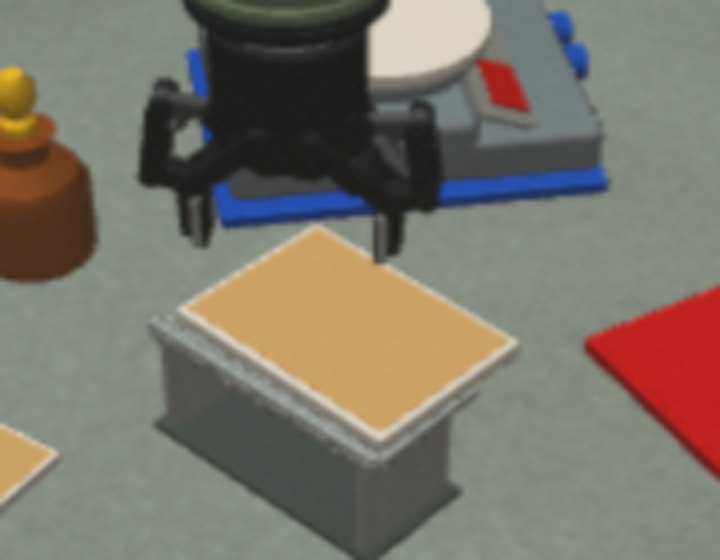

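```bash
cat >> h.py <<'E'
def buff(f,ctr,z=.092):
    hsv=cv2.cvtColor(f["pixels"],cv2.COLOR_RGB2HSV)
    m=((hsv[...,0]>8)&(hsv[...,0]<22)&(hsv[...,1]>90)&(hsv[...,2]>150)).astype(np.uint8)
    _,L,_,_=cv2.connectedComponentsWithStats(m);k=(L==L[ctr[1],ctr[0]]).astype(np.uint8)
    cn=max(cv2.findContours(k,0,1)[0],key=cv2.contourArea)[:,0,:]
    return cv2.minAreaRect((np.array([at(f,p,z)[:2] for p in cn.astype(float)])*1000).astype(np.float32))
E
python3 - <<'E'
from h import *
s,p,y=st();a=np.radians(y);ty=np.array([np.sin(a),-np.cos(a),0])
for n,c in(("side",(306,295)),("scene",(388,265))):
    f=bot.grab_frame(n);print(n,buff(f,c))
    for z in(.056,.069,.075,.092): print(z,[np.round(proj(f,[*(p+k*.0427*ty)[:2],z]),1) for k in(-1,1)])
    if n=="scene": cv2.imwrite("pics/crop4.png",cv2.resize(f["pixels"][190:320,320:470],None,fx=5,fy=4.5,interpolation=2)[...,::-1])
E
```

```text
side ((575.9290161132812, 139.7104949951172), (90.27816772460938, 130.7512969970703), 52.34743118286133)
0.056 [array([312.5, 286.6]), array([276.6, 282.7])]
0.069 [array([312.5, 282.6]), array([276.4, 278.7])]
0.075 [array([312.6, 280.8]), array([276.3, 276.9])]
0.092 [array([312.6, 275.4]), array([276. , 271.5])]
scene ((577.038818359375, 139.98129272460938), (90.33421325683594, 130.45022583007812), 52.41238784790039)
0.056 [array([370. , 258.8]), array([348.1, 284. ])]
0.069 [array([370.4, 255.5]), array([348.3, 280.9])]
0.075 [array([370.5, 254. ]), array([348.4, 279.4])]
0.092 [array([371. , 249.6]), array([348.6, 275.2])]
```

View pics/crop4.png

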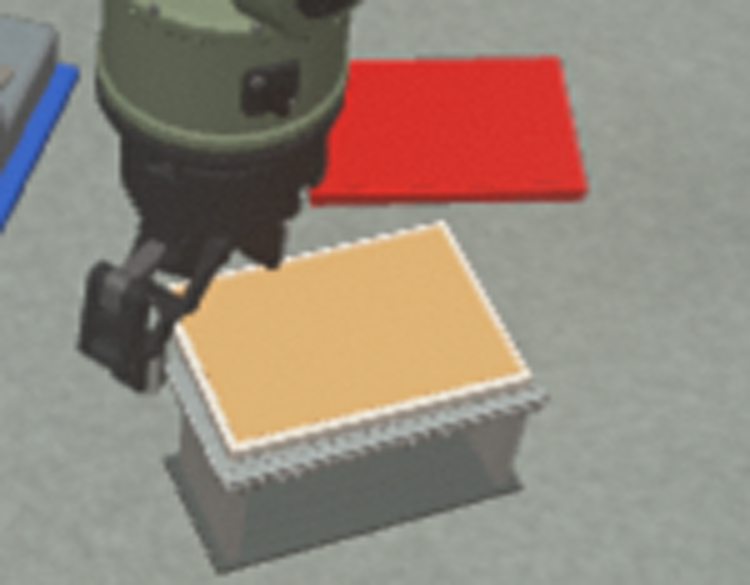

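The pictures show the open fingertips level with the plate top at about z 0.09, roughly 33 mm above the TCP, and the plate hasn't moved. I'll back off, go lower and approach again.

Call:
carry_out([
  [[-0.011, -0.008, 0, 0], [-0.022, -0.0155, 0, 0], [-0.022, -0.0155, 0.01, 0], [-0.022, -0.0155, 0.02, 0], [-0.022, -0.0155, 0.02, 0], [-0.018, -0.0125, 0.02, 0], [-0.0145, -0.01, 0.02, 0], [-0.011, -0.008, 0.02, 0], [-0.009, -0.0065, 0.02, 0], [-0.007, -0.005, 0.02, 0], [-0.007, -0.005, 0.02, 0]],
])

```text
clock: 5.63
position: [0.6054, 0.0819, 0.0362]
tool_rot: [3.141, -0.0, 1.534]
force: [0.3, -0.5, 0.2]
grip_width: 0.0855
finger_force: 0.0
```

```bash
cat >> h.py <<'E'
def rep():
    s,p,y=st();F=np.array(s["force"]);d=(p[:2]-C)*1000
    print(round(s["clock"],2),p.round(4),round(y,2),"F",F.round(1),"Fstand",(F[:2]@EX).round(1),(F[:2]@EY).round(1),"xy",(d@EX).round(1),(d@EY).round(1),"w",round(s["grip_width"],4),round(s["finger_force"],1))
    return s,p,y
E
python3 - <<'E'
from h import *
rep()
for n,c in(("side",(306,295)),("scene",(388,265))):
    f=bot.grab_frame(n);print(n,buff(f,c))
E
```

```text
5.63 [0.6054 0.0819 0.0362] 87.87 F [ 0.3 -0.5  0.2] Fstand -0.2 -0.5 xy -28.4 -58.2 w 0.0855 0.0
side ((577.9566650390625, 144.05210876464844), (90.3584213256836, 130.7374267578125), 53.86117935180664)
scene ((579.1300659179688, 144.32228088378906), (89.99032592773438, 130.35482788085938), 53.937828063964844)
```

Call:
carry_out([
  [[0.0008, 0.0006, 0, 0], [0.0016, 0.0012, 0, 0], [0.0024, 0.0017, 0, 0], [0.0033, 0.0023, 0, 0], [0.0033, 0.0023, 0, 0]],
])

```text
clock: 6.15
position: [0.6059, 0.0824, 0.0358]
tool_rot: [-3.139, 0.003, 1.532]
force: [-8.7, -10.4, 5.1]
grip_width: 0.0853
finger_force: 6.9
```

```bash
python3 - <<'E'
from h import *
rep()
for n,c in(("side",(306,295)),):
    f=bot.grab_frame(n);print(n,buff(f,c))
E
```

```text
6.15 [0.6059 0.0824 0.0358] 87.8 F [ -8.7 -10.4   5.1] Fstand -13.6 0.6 xy -27.6 -58.3 w 0.0853 6.9
side ((577.9010620117188, 143.97793579101562), (90.75617218017578, 130.67062377929688), 53.97276306152344)
```

Call:
carry_out([
  [[0, 0, -0.002, 0], [0, 0, -0.004, 0], [0, 0, -0.006, 0], [0.0002, 0.0001, -0.008, 0], [0.0002, 0.0001, -0.01, 0], [0.0004, 0.0003, -0.012, 0], [0.0004, 0.0003, -0.014, 0], [0.0006, 0.0004, -0.016, 0], [0.0006, 0.0004, -0.016, 0]],
])

```text
clock: 6.95
position: [0.6067, 0.0834, 0.052]
tool_rot: [-3.139, 0.002, 1.532]
force: [-5.9, -8.9, -0.8]
grip_width: 0.0861
finger_force: 5.6
```

```bash
python3 - <<'E'
from h import *
rep()
f=bot.grab_frame("side");im=f["pixels"];g=bot.grab_frame("scene")["pixels"]
cv2.imwrite("pics/crop5.png",np.hstack([cv2.resize(im[220:350,240:370],(400,400),interpolation=2),cv2.resize(g[200:330,320:450],(400,400),interpolation=2)])[...,::-1])
E
```

```text
6.95 [0.6067 0.0834 0.052 ] 87.8 F [-5.9 -8.9 -0.8] Fstand -10.7 -0.7 xy -26.4 -58.3 w 0.0861 5.6
```

View pics/crop5.png

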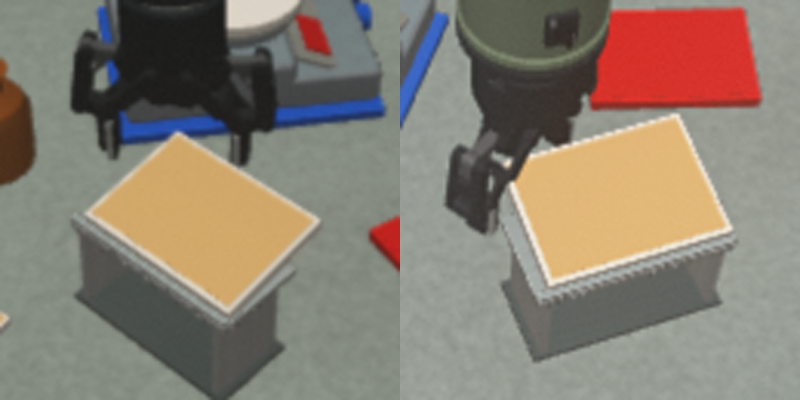

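Call:
carry_out([
  [[0.0002, 0.0001, -0.003, 0], [0.0005, 0.0003, -0.006, 0], [0.0007, 0.0005, -0.01, 0], [0.0013, 0.0009, -0.0125, 0], [0.0018, 0.0013, -0.015, 0], [0.0024, 0.0017, -0.018, 0], [0.0032, 0.0023, -0.0205, 0], [0.004, 0.0028, -0.0235, 0], [0.0048, 0.0034, -0.026, 0], [0.0048, 0.0034, -0.026, 0]],
])

```text
clock: 7.88
position: [0.6109, 0.0889, 0.0784]
tool_rot: [-3.141, 0.001, 1.533]
force: [-4.6, -5.9, 2.0]
grip_width: 0.0853
finger_force: 3.8
```

```bash
cat >> h.py <<'E'
def pnp(f,ctr,half=(45,65)):
    hsv=cv2.cvtColor(f["pixels"],cv2.COLOR_RGB2HSV)
    m=((hsv[...,0]>8)&(hsv[...,0]<22)&(hsv[...,1]>90)&(hsv[...,2]>110)).astype(np.uint8)
    _,L,S_,_=cv2.connectedComponentsWithStats(m);l=L[ctr[1],ctr[0]];k=(L==l).astype(np.uint8)
    cn=cv2.convexHull(max(cv2.findContours(k,0,1)[0],key=cv2.contourArea))
    q=cv2.approxPolyN(cn,4,ensure_convex=True).reshape(4,2).astype(float)
    K=np.array(f["K"]);P=np.array(f["pose"]);r=[]
    obj=np.array([[-half[0],-half[1],6],[half[0],-half[1],6],[half[0],half[1],6],[-half[0],half[1],6]],float)/1000
    for j in range(4):
        for qq in(q,q[::-1]):
            im=np.roll(qq,j,0);
            n,rv,tv,e=cv2.solvePnPGeneric(obj,im,K,np.array([f["k1"],0,0,0.]),flags=cv2.SOLVEPNP_IPPE)
            for a,b,c in zip(rv,tv,e):
                R=P[:3,:3]@cv2.Rodrigues(a)[0];t=P[:3,:3]@b[:,0]+P[:3,3];r.append((float(c.ravel()[0]),R,t))
    # keep own z up-ish or facing camera, x axis nearest EX
    r=[v for v in r if (P[:3,3]-v[2])@v[1][:,2]>0 and v[1][:2,0]@EX>-.3 and v[1][:2,1]@EY>.7]
    r.sort(key=lambda v:v[0])
    for e,R,t in r[:2]: print("pnp err",round(e,2),"pos",t.round(4),"x",R[:,0].round(3),"tilt",np.degrees(np.arccos(R[2,2])).round(1),"az",np.degrees(np.arctan2(-R[0,1],R[1,1])).round(1),"area",int(S_[l,4]))
    return r
E
python3 - <<'E'
from h import *
rep()
for n,c in(("side",(306,295)),("scene",(388,260))): pnp(bot.grab_frame(n),c)
E
```

```text
7.88 [0.6109 0.0889 0.0784] 87.82 F [-4.6 -5.9  2. ] Fstand -7.4 0.1 xy -19.4 -58.3 w 0.0853 3.8
pnp err 0.07 pos [0.5807 0.1493 0.1079] x [ 0.527  0.737 -0.423] tilt 25.0 az 54.3 area 2166
pnp err 0.14 pos [0.5934 0.1532 0.1235] x [ 0.542  0.748 -0.382] tilt 22.6 az 55.1 area 2420
pnp err 0.75 pos [0.5926 0.1537 0.1258] x [ 0.394  0.685 -0.613] tilt 52.9 az 32.6 area 2420
```

Call:
carry_out([
  [[0.0011, 0.0008, -0.003, 0], [0.0022, 0.0016, -0.0058, 0], [0.0034, 0.0024, -0.0085, 0], [0.0047, 0.0033, -0.0113, 0], [0.006, 0.0043, -0.014, 0], [0.0074, 0.0053, -0.0163, 0], [0.0088, 0.0062, -0.0185, 0], [0.0103, 0.0073, -0.0205, 0], [0.0103, 0.0073, -0.0205, 0]],
])

```text
clock: 8.73
position: [0.6182, 0.0985, 0.0989]
tool_rot: [-3.14, 0.002, 1.533]
force: [-7.7, -7.9, 8.3]
grip_width: 0.0855
finger_force: 7.0
```

```bash
python3 - <<'E'
from h import *
s,p,y=rep()
for n,c in(("side",(306,290)),("scene",(388,250))): pnp(bot.grab_frame(n),c)
# twist plan about contact; stand axes at 54 deg
th=np.radians(54);ex=np.array([np.cos(th),np.sin(th)]);ey=np.array([-ex[1],ex[0]])
f0=np.radians(54-(y-90));print("phi",np.degrees(f0))
off=lambda f,c0: c0
g=lambda f:np.array([42.7*np.cos(f)-11*np.sin(f),-42.7*np.sin(f)-11*np.cos(f)])
for k in range(1,10):
    f=f0*(1-k/9);d=(g(f)-g(f0))/1000;w=p[:2]+d[0]*ex+d[1]*ey
    print(go(p,y,[*w,p[2]],54-np.degrees(f)+90))
E
```

```text
8.73 [0.6182 0.0985 0.0989] 87.81 F [-7.7 -7.9  8.3] Fstand -11.0 1.3 xy -7.4 -58.2 w 0.0855 7.0
pnp err 0.09 pos [0.5839 0.1621 0.126 ] x [ 0.456  0.619 -0.639] tilt 39.7 az 53.2 area 2273
pnp err 0.1 pos [0.5832 0.1523 0.1135] x [ 0.453  0.63  -0.631] tilt 39.2 az 53.2 area 2475
pnp err 0.63 pos [0.5836 0.1541 0.1141] x [ 0.599  0.691 -0.405] tilt 38.1 az 35.6 area 2475
phi 56.187467178543926
[np.float64(0.0047), np.float64(0.0009), np.float64(-0.0), np.float64(-6.24)]
[np.float64(0.0095), np.float64(0.0014), np.float64(-0.0), np.float64(-12.49)]
[np.float64(0.0143), np.float64(0.0013), np.float64(-0.0), np.float64(-18.73)]
[np.float64(0.0191), np.float64(0.0007), np.float64(-0.0), np.float64(-24.97)]
[np.float64(0.0237), np.float64(-0.0005), np.float64(-0.0), np.float64(-31.22)]
[np.float64(0.0282), np.float64(-0.0021), np.float64(-0.0), np.float64(-37.46)]
[np.float64(0.0325), np.float64(-0.0042), np.float64(-0.0), np.float64(-43.7)]
[np.float64(0.0366), np.float64(-0.0068), np.float64(-0.0), np.float64(-49.94)]
[np.float64(0.0404), np.float64(-0.0098), np.float64(-0.0), np.float64(-56.19)]
```

Call:
carry_out([
  [[0.0047, 0.001, 0, -6.2], [0.0095, 0.0014, 0, -12.5], [0.0143, 0.0013, 0, -18.7], [0.019, 0.0007, 0, -25], [0.0237, -0.0005, 0, -31.2], [0.0282, -0.002, 0, -37.5], [0.0325, -0.0042, 0, -43.7], [0.0366, -0.0068, 0, -50], [0.0402, -0.0096, 0, -55.7], [0.0402, -0.0096, 0, -55.7]],
])

```text
clock: 9.67
position: [0.6093, 0.1383, 0.0986]
tool_rot: [-3.137, -0.001, 2.511]
force: [-10.7, -12.3, 9.2]
grip_width: 0.0854
finger_force: 7.5
```

```bash
python3 - <<'E'
from h import *
s,p,y=rep()
for n,c in(("side",(306,290)),("scene",(388,250))):
    f=bot.grab_frame(n)
    try: pnp(f,c)
    except Exception as e: print(n,e)
E
```

```text
9.67 [0.6093 0.1383 0.0986] 143.87 F [-10.7 -12.3   9.2] Fstand -16.2 1.0 xy 18.8 -26.9 w 0.0854 7.5
pnp err 0.14 pos [0.5849 0.1585 0.1225] x [ 0.447  0.612 -0.652] tilt 40.7 az 54.2 area 2193
pnp err 48.98 pos [1.1132 0.3471 0.9199] x [ 0.654  0.459 -0.601] tilt 41.8 az 22.0 area 301785
pnp err 52.77 pos [1.0965 0.3705 0.9196] x [ 0.655  0.459 -0.601] tilt 43.1 az 50.1 area 301785
```

Call:
carry_out([
  [[0, 0.002, -0.003, 0], [0, 0.0038, -0.0055, 0], [0, 0.007, -0.0085, 0], [0, 0.01, -0.0114, 0], [0, 0.0133, -0.014, 0], [0, 0.0165, -0.0167, 0], [0, 0.02, -0.019, 0], [0, 0.0235, -0.0214, 0], [0, 0.027, -0.0236, 0], [0, 0.027, -0.0236, 0]],
])

```text
clock: 10.6
position: [0.6276, 0.1631, 0.1226]
tool_rot: [3.141, 0.0, 2.506]
force: [-0.8, -0.4, 0.3]
grip_width: 0.0851
finger_force: 0.5
```

```bash
python3 - <<'E'
from h import *
s,p,y=rep()
for n,c in(("side",(306,285)),):
    f=bot.grab_frame(n);cv2.imwrite("pics/side6.png",f["pixels"][...,::-1])
    try: pnp(f,c)
    except Exception as e: print(n,e)
E
```

```text
10.6 [0.6276 0.1631 0.1226] 143.58 F [-0.8 -0.4  0.3] Fstand -0.8 0.4 xy 49.6 -26.3 w 0.0851 0.5
pnp err 0.06 pos [0.5934 0.1752 0.1392] x [ 0.262  0.366 -0.893] tilt 63.3 az 53.2 area 2090
```

Call:
carry_out([
  [[0, 0, -0.002, 0], [0, 0, -0.004, 0], [0, 0, -0.005, 0], [0, 0, -0.005, 0]],
], grip=0.065, grip_force=30)

```text
clock: 10.98
position: [0.6272, 0.1621, 0.1275]
tool_rot: [3.141, 0.0, 2.505]
force: [-0.9, -0.2, 0.4]
grip_width: 0.065
finger_force: 0.4
```

Call:
carry_out([
  [[0, 0, -0.002, 0], [0, 0, -0.004, 0], [0, 0, -0.005, 0], [0, 0, -0.005, 0]],
], grip=0.045)

```text
clock: 11.32
position: [0.6272, 0.1622, 0.1325]
tool_rot: [3.141, 0.0, 2.505]
force: [-0.2, 0.1, 0.3]
grip_width: 0.045
finger_force: 0.2
```

```bash
python3 - <<'E'
from h import *
s,p,y=rep()
f=bot.grab_frame("side");pnp(f,(306,280))
E
```

```text
11.32 [0.6272 0.1622 0.1325] 143.54 F [-0.2  0.1  0.3] Fstand 0.0 0.2 xy 48.7 -26.6 w 0.045 0.2
pnp err 1.74 pos [0.6068 0.1223 0.0799] x [ 0.261  0.264 -0.929] tilt 68.8 az 57.9 area 1676
```

Call:
carry_out([
  [[0, 0, 0, 0], [0, 0, 0, 0], [0, 0, 0, 0], [0.004, 0, 0, 0], [0.009, 0, 0, 0], [0.014, 0, 0, 0], [0.019, 0, 0, 0], [0.024, 0, 0, 0], [0.027, 0, 0, 0], [0.027, 0, 0, 0]],
], grip=0.03)

```text
clock: 12.2
position: [0.6047, 0.179, 0.1323]
tool_rot: [3.141, -0.0, 2.506]
force: [-0.8, -0.1, 0.0]
grip_width: 0.0298
finger_force: 0.1
```

Call:
carry_out([
  [[0, 0, 0, 0], [0, 0, 0, 0], [0, 0, 0, 0], [0, 0, 0, 0], [0, 0, 0, 0]],
], grip=0.016)

```text
clock: 12.62
position: [0.6055, 0.178, 0.1322]
tool_rot: [-3.142, 0.0, 2.505]
force: [-0.4, 0.4, 0.5]
grip_width: 0.0158
finger_force: 0.1
```

```bash
python3 - <<'E'
from h import *
s,p,y=rep()
f=bot.grab_frame("side");g=bot.grab_frame("scene")
cv2.imwrite("pics/crop6.png",np.hstack([cv2.resize(f["pixels"][200:350,230:380],(400,400),interpolation=2),cv2.resize(g["pixels"][170:330,310:470],(400,400),interpolation=2)])[...,::-1])
E
```

```text
12.62 [0.6055 0.178  0.1322] 143.52 F [-0.4  0.4  0.5] Fstand 0.1 0.5 xy 47.9 0.3 w 0.0158 0.1
```

View pics/crop6.png

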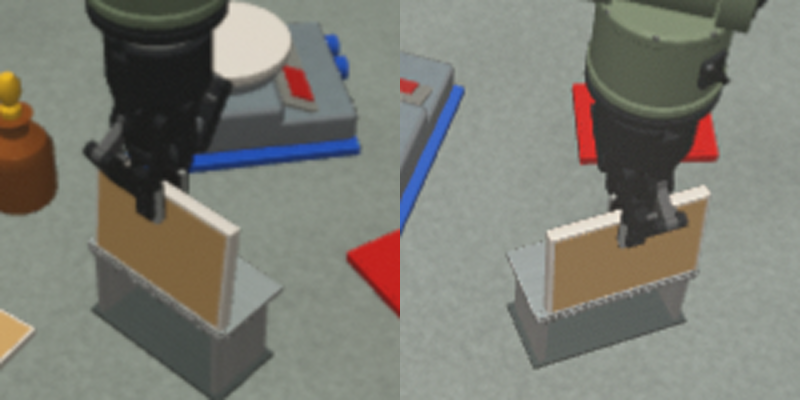

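The plate is upright between the fingers: buff side towards the camera, lower edge by the lip, fingers near the middle of the top edge at about (640,210) in the right crop. Next I clamp it and lift.

Call:
carry_out([
  [[0, 0, 0, 0], [0, 0, 0, 0], [0, 0, 0, 0], [0, 0, 0, 0], [0, 0, -0.003, 0], [0, 0, -0.01, 0], [0, 0, -0.02, 0], [0, 0, -0.033, 0], [0, 0, -0.046, 0], [0, 0, -0.056, 0], [0, 0, -0.06, 0], [0, 0, -0.06, 0]],
], grip=0.005, grip_force=70)

```text
clock: 13.72
position: [0.6057, 0.1783, 0.1934]
tool_rot: [3.14, 0.001, 2.505]
force: [0.2, -0.6, -3.7]
grip_width: 0.0105
finger_force: 68.3
```

```bash
python3 - <<'E'
from h import *
s,p,y=rep()
t=S+(-.051)*np.array([np.cos(np.radians(SY)),np.sin(np.radians(SY))])
print(t,go(p,y,[*t,p[2]],SY+90))
E
```

```text
13.72 [0.6057 0.1783 0.1934] 143.54 F [ 0.2 -0.6 -3.7] Fstand -0.3 -0.5 xy 48.3 0.2 w 0.0105 68.3
[ 0.54112555 -0.16257011] [np.float64(-0.1506), np.float64(-0.3125), np.float64(-0.0), np.float64(36.94)]
```

Call:
carry_out([
  [[-0.003, -0.006, 0, 0.7], [-0.009, -0.019, 0, 2.2], [-0.018, -0.0375, 0, 4.4], [-0.0285, -0.0595, 0, 7], [-0.0405, -0.084, 0, 10], [-0.0525, -0.109, 0, 13], [-0.0645, -0.134, 0, 16], [-0.0765, -0.159, 0, 19], [-0.0885, -0.184, 0, 22], [-0.1005, -0.2085, 0, 24.7], [-0.1115, -0.2315, 0, 27.4], [-0.1215, -0.2525, 0, 29.8]],
])

```text
clock: 14.72
position: [0.5511, -0.1009, 0.192]
tool_rot: [-3.141, 0.0, 1.978]
force: [1.3, 0.3, -1.9]
grip_width: 0.0106
finger_force: 68.3
```

```bash
python3 - <<'E'
from h import *
s,p,y=rep()
t=S+(-.051)*np.array([np.cos(np.radians(SY)),np.sin(np.radians(SY))])
print(t,go(p,y,[*t,p[2]],SY+90))
E
```

```text
14.72 [ 0.5511 -0.1009  0.192 ] 113.31 F [ 1.3  0.3 -1.9] Fstand 1.0 -0.9 xy -206.4 -126.3 w 0.0106 68.3
[ 0.54112555 -0.16257011] [np.float64(-0.0527), np.float64(-0.0336), np.float64(-0.0), np.float64(6.71)]
```

Call:
carry_out([
  [[-0.016, -0.011, 0, 2.1], [-0.03, -0.0205, 0, 4], [-0.042, -0.029, 0, 5.5], [-0.051, -0.035, 0, 6.6], [-0.0552, -0.0379, 0, 7.1], [-0.0552, -0.0379, 0.006, 7.1], [-0.0552, -0.0379, 0.015, 7.1], [-0.0552, -0.0379, 0.024, 7.1], [-0.0552, -0.0379, 0.032, 7.1], [-0.0552, -0.0379, 0.037, 7.1], [-0.0552, -0.0379, 0.039, 7.1], [-0.0552, -0.0379, 0.039, 7.1]],
])

```text
clock: 15.72
position: [0.5404, -0.1626, 0.1526]
tool_rot: [-3.141, -0.0, 1.862]
force: [-0.6, 0.3, -2.0]
grip_width: 0.0105
finger_force: 68.3
```

```bash
python3 - <<'E'
from h import *
s,p,y=rep()
f=bot.grab_frame("side");g=bot.grab_frame("scene")
cv2.imwrite("pics/crop7.png",np.hstack([cv2.resize(f["pixels"][130:280,240:390],(400,400),interpolation=2),cv2.resize(g["pixels"][130:280,210:360],(400,400),interpolation=2)])[...,::-1])
E
```

```text
15.72 [ 0.5404 -0.1626  0.1526] 106.66 F [-0.6  0.3 -2. ] Fstand -0.1 0.7 xy -261.9 -155.4 w 0.0105 68.3
```

View pics/crop7.png

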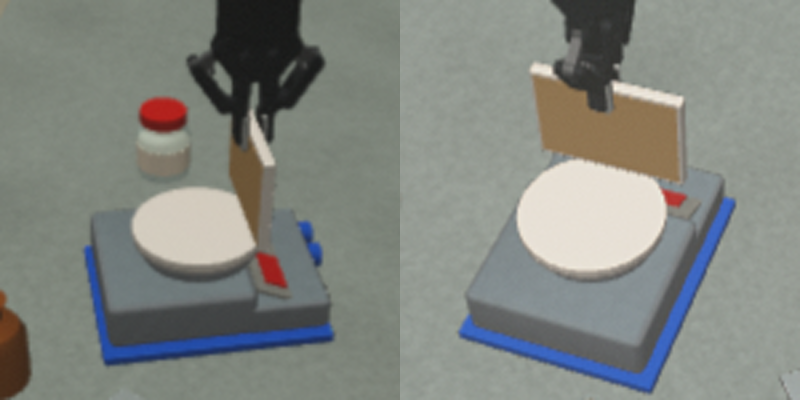

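Call:
carry_out([
  [[0, 0, 0.001, 0], [0, 0, 0.002, 0], [0, 0, 0.003, 0], [0, 0, 0.004, 0], [0, 0, 0.005, 0], [0, 0, 0.005, 0]],
])

```text
clock: 16.32
position: [0.5405, -0.1629, 0.148]
tool_rot: [-3.141, -0.0, 1.861]
force: [-0.1, 0.4, -3.2]
grip_width: 0.0102
finger_force: 68.3
```

Call:
carry_out([
  [[0, 0, 0.0007, 0], [0, 0, 0.0014, 0], [0, 0, 0.002, 0], [0, 0, 0.002, 0]],
])

```text
clock: 16.65
position: [0.5405, -0.1629, 0.1461]
tool_rot: [-3.141, -0.0, 1.861]
force: [0.2, -0.2, -3.1]
grip_width: 0.0108
finger_force: 68.3
```

Call:
carry_out([
  [[0, 0, 0.0007, 0], [0, 0, 0.0014, 0], [0, 0, 0.002, 0], [0, 0, 0.002, 0]],
])

```text
clock: 16.98
position: [0.5405, -0.1628, 0.1441]
tool_rot: [-3.141, -0.0, 1.861]
force: [-0.2, 0.1, -2.4]
grip_width: 0.0106
finger_force: 68.3
```

Call:
carry_out([
  [[0, 0, 0.0007, 0], [0, 0, 0.0014, 0], [0, 0, 0.002, 0], [0, 0, 0.002, 0]],
])

```text
clock: 17.32
position: [0.5405, -0.1629, 0.1421]
tool_rot: [-3.141, -0.0, 1.861]
force: [0.4, 0.4, -2.8]
grip_width: 0.0105
finger_force: 68.3
```

Call:
carry_out([
  [[0, 0, 0.0007, 0], [0, 0, 0.0014, 0], [0, 0, 0.002, 0], [0, 0, 0.002, 0]],
])

```text
clock: 17.65
position: [0.5415, -0.1628, 0.1415]
tool_rot: [3.139, 0.001, 1.861]
force: [-2.8, 2.5, 17.6]
grip_width: 0.0107
finger_force: 71.7
```

Contact is at TCP z≈0.1417. Now I ease the load, open slightly and lean the plate onto the far finger (B).

Call:
carry_out([
  [[0, 0, -0.0007, 0], [0, 0, -0.0013, 0], [0, 0, -0.0013, 0]],
])

```text
clock: 17.9
position: [0.5406, -0.1629, 0.1416]
tool_rot: [3.142, 0.0, 1.861]
force: [0.9, -0.5, 1.7]
grip_width: 0.0105
finger_force: 69.3
```

Call:
carry_out([
  [[0, 0, 0, 0], [0, 0, 0, 0], [0, 0.001, 0, 0], [0, 0.003, 0, 0], [0, 0.0055, 0, 0], [0, 0.008, 0, 0], [0, 0.0105, 0, 0], [0, 0.013, 0, 0], [0, 0.015, 0, 0], [0, 0.015, 0, 0], [0, 0.015, 0, 0]],
], grip=0.024)

```text
clock: 18.82
position: [0.555, -0.1586, 0.1414]
tool_rot: [-3.142, 0.0, 1.861]
force: [0.9, -0.7, -0.5]
grip_width: 0.0239
finger_force: 0.0
```

```bash
python3 - <<'E'
from h import *
s,p,y=rep()
f=bot.grab_frame("scene")
hsv=cv2.cvtColor(f["pixels"],cv2.COLOR_RGB2HSV);m=((hsv[...,0]>8)&(hsv[...,0]<24)&(hsv[...,1]>90)&(hsv[...,2]>70)).astype(np.uint8);m[:140]=0;m[215:]=0;m[:,:230]=0;m[:,340:]=0
ys,xs=np.nonzero(m);print(len(ys),xs.min(),xs.max(),ys.min(),ys.max())
cv2.imwrite("pics/l1.png",f["pixels"][...,::-1])
E
```

```text
18.82 [ 0.555  -0.1586  0.1414] 106.64 F [ 0.9 -0.7 -0.5] Fstand 0.0 -1.1 xy -249.8 -164.5 w 0.0239 0.0
820 258 313 169 199
```

```bash
cat >> h.py <<'E'
sx=np.array([np.cos(np.radians(SY)),np.sin(np.radians(SY)),0]);sy=np.array([-sx[1],sx[0],0]);S3=np.array([*S,.095])
def pnp2(n,win,vmin=60):
    f=bot.grab_frame(n);hsv=cv2.cvtColor(f["pixels"],cv2.COLOR_RGB2HSV)
    m=((hsv[...,0]>8)&(hsv[...,0]<24)&(hsv[...,1]>90)&(hsv[...,2]>vmin)).astype(np.uint8)
    w=np.zeros_like(m);x0,x1,y0,y1=win;w[y0:y1,x0:x1]=1;m=cv2.morphologyEx(m&w,cv2.MORPH_OPEN,np.ones((2,2)))
    cn=cv2.convexHull(np.argwhere(m)[:,::-1].astype(np.int32).reshape(-1,1,2))
    q=cv2.approxPolyN(cn,4,ensure_convex=True).reshape(4,2).astype(float);K=np.array(f["K"]);P=np.array(f["pose"]);r=[]
    obj=np.array([[-45,-65,6],[45,-65,6],[45,65,6],[-45,65,6]],float)/1000
    for j in range(4):
        for qq in(q,q[::-1]):
            n_,rv,tv,e=cv2.solvePnPGeneric(obj,np.roll(qq,j,0),K,np.array([f["k1"],0,0,0.]),flags=cv2.SOLVEPNP_IPPE)
            for a,b,c in zip(rv,tv,e):
                R=P[:3,:3]@cv2.Rodrigues(a)[0];t=P[:3,:3]@b[:,0]+P[:3,3]
                if (P[:3,3]-t)@R[:,2]>0 and abs(R[:,1]@sy)>.8 and R[2,0]<0: r.append((float(c.ravel()[0]),R,t))
    r.sort(key=lambda v:v[0])
    for e,R,t in r[:2]:
        g=lambda v:(np.array([(v-S3)@sx,(v-S3)@sy,(v-S3)[2]])*1000).round(1)
        print(n,"err",round(e,2),"theta",np.degrees(np.arcsin(-R[2,0])).round(1),"back n",R[:,2].round(2),"ctr",g(t),"pivot",g(t+R@[.05,0,.006]),"topcorner",g(t+R@[-.05,0,.006]),q.tolist())
E
python3 - <<'E'
from h import *
pnp2("scene",(230,340,140,215));
E
```

```text
scene err 0.14 theta 76.8 back n [ 0.93  0.3  -0.23] ctr [-53.2  -3.3  32.2] pivot [-58.7  -4.2 -17.9] topcorner [-36.   -2.1  79.5] [[265.0, 189.0], [258.0, 170.0], [311.0, 182.0], [314.0, 201.0]]
scene err 1.22 theta 15.4 back n [-0.48  0.11  0.87] ctr [-42.6  -1.9  30.2] pivot [-86.5 -25.2  22.1] topcorner [-3.9 24.4 48.7] [[265.0, 189.0], [258.0, 170.0], [311.0, 182.0], [314.0, 201.0]]
```

It's leaning at 77°, as planned. Now I open wide in steps while B stays close to the plate.

Call:
carry_out([
  [[0, -0.0015, 0, 0], [0, -0.0035, 0, 0], [0, -0.005, 0, 0], [0, -0.005, 0, 0]],
], grip=0.039)

```text
clock: 19.25
position: [0.5497, -0.1602, 0.1416]
tool_rot: [-3.141, 0.0, 1.861]
force: [0.8, 0.4, -0.2]
grip_width: 0.0393
finger_force: 0.1
```

Call:
carry_out([
  [[0, -0.0015, 0, 0], [0, -0.0035, 0, 0], [0, -0.005, 0, 0], [0, -0.005, 0, 0]],
], grip=0.054)

```text
clock: 19.58
position: [0.545, -0.1616, 0.1415]
tool_rot: [-3.141, -0.0, 1.861]
force: [0.3, -0.3, 0.1]
grip_width: 0.0538
finger_force: 0.1
```

```bash
python3 - <<'E'
from h import *
rep();pnp2("scene",(230,340,140,215));
E
```

```text
19.58 [ 0.545  -0.1616  0.1415] 106.62 F [ 0.3 -0.3  0.1] Fstand -0.1 -0.4 xy -258.3 -158.5 w 0.0538 0.1
scene err 0.11 theta 73.7 back n [ 0.91  0.29 -0.28] ctr [-58.9  -7.   22. ] pivot [-67.1  -8.2 -27.7] topcorner [-39.2  -5.6  68.3] [[265.0, 189.0], [258.0, 172.0], [310.0, 184.0], [314.0, 201.0]]
scene err 1.05 theta 18.5 back n [-0.52  0.07  0.85] ctr [-48.7  -5.8  18.9] pivot [-91.7 -29.8   8.1] topcorner [-11.5  20.8  39.9] [[265.0, 189.0], [258.0, 172.0], [310.0, 184.0], [314.0, 201.0]]
```

Call:
carry_out([
  [[0, -0.0015, 0, 0], [0, -0.0035, 0, 0], [0, -0.005, 0, 0], [0, -0.005, 0, 0]],
], grip=0.069)

```text
clock: 19.97
position: [0.5402, -0.163, 0.1415]
tool_rot: [-3.141, 0.0, 1.861]
force: [-0.9, 0.3, 0.4]
grip_width: 0.0688
finger_force: 0.1
```

Call:
carry_out([
  [[0, -0.0015, 0, 0], [0, -0.0035, 0, 0], [0, -0.005, 0, 0], [0, -0.005, 0, 0]],
], grip=0.0854)

```text
clock: 20.3
position: [0.5354, -0.1645, 0.1415]
tool_rot: [-3.141, -0.0, 1.861]
force: [0.1, 1.0, -0.7]
grip_width: 0.0858
finger_force: 0.1
```

```bash
python3 - <<'E'
from h import *
s,p,y=rep();print((np.array([*p[:2],.095])-S3)@sx*1000);pnp2("scene",(230,340,140,215));
E
```

```text
20.3 [ 0.5354 -0.1645  0.1415] 106.62 F [ 0.1  1.  -0.7] Fstand 0.8 0.5 xy -266.4 -152.6 w 0.0858 0.1
-57.018881643985765
scene err 0.26 theta 70.6 back n [ 0.9   0.29 -0.33] ctr [-64.3 -10.6  12. ] pivot [-75.1 -12.  -37.1] topcorner [-42.1  -9.   57.2] [[265.0, 189.0], [258.0, 174.0], [309.0, 186.0], [314.0, 201.0]]
scene err 0.88 theta 21.6 back n [-0.55  0.03  0.83] ctr [-54.6  -9.7   7.7] pivot [-96.5 -34.3  -5.7] topcorner [-19.   17.2  31.1] [[265.0, 189.0], [258.0, 174.0], [309.0, 186.0], [314.0, 201.0]]
```

Call:
carry_out([
  [[0, 0.003, 0.001, 0], [0, 0.0065, 0.0025, 0], [0, 0.0097, 0.004, 0], [0, 0.0136, 0.006, 0], [0, 0.0174, 0.008, 0], [0, 0.0211, 0.0103, 0], [0, 0.0248, 0.0127, 0], [0, 0.0284, 0.0153, 0], [0, 0.0317, 0.018, 0], [0, 0.0317, 0.018, 0]],
])

```text
clock: 21.18
position: [0.5667, -0.1548, 0.1229]
tool_rot: [-3.141, -0.0, 1.862]
force: [2.4, 0.4, 0.9]
grip_width: 0.0856
finger_force: 0.9
```

```bash
python3 - <<'E'
from h import *
s,p,y=rep();print((np.array([*p[:2],.095])-S3)@sx*1000);pnp2("scene",(230,340,140,235));
E
```

```text
21.18 [ 0.5667 -0.1548  0.1229] 106.67 F [2.4 0.4 0.9] Fstand 1.8 -1.7 xy -239.7 -171.5 w 0.0856 0.9
-24.304760671837123Traceback (most recent call last):
  File "<stdin>", line 2, in <module>
  File "h.py", line 62, in pnp2
    q=cv2.approxPolyN(cn,4,ensure_convex=True).reshape(4,2).astype(float);K=np.array(f["K"]);P=np.array(f["pose"]);r=[]
      ~~~~~~~~~~~~~~~^^^^^^^^^^^^^^^^^^^^^^^^^
cv2.error: OpenCV(4.12.0) /io/opencv/modules/imgproc/src/approx.cpp:975: error: (-215:Assertion failed) depth == CV_32F || depth == CV_32S in function 'approxPolyN'
```

Call:
carry_out([
  [[0, 0.0022, 0.002, 0], [0, 0.0043, 0.0039, 0], [0, 0.0064, 0.0059, 0], [0, 0.0084, 0.008, 0], [0, 0.0104, 0.0101, 0], [0, 0.0123, 0.0123, 0], [0, 0.0123, 0.0123, 0], [0, 0.0123, 0.0123, 0]],
])

```text
clock: 21.9
position: [0.5778, -0.1517, 0.111]
tool_rot: [-3.141, -0.0, 1.861]
force: [1.2, 0.3, -1.1]
grip_width: 0.0856
finger_force: 0.5
```

```bash
python3 - <<'E'
from h import *
s,p,y=rep();print((np.array([*p[:2],.095])-S3)@sx*1000,np.array(s["force"])@sx)
f=bot.grab_frame("side");g=bot.grab_frame("scene")
cv2.imwrite("pics/crop8.png",np.hstack([cv2.resize(f["pixels"][150:270,250:370],(400,400),interpolation=2),cv2.resize(g["pixels"][140:280,210:350],(400,400),interpolation=2)])[...,::-1])
E
```

```text
21.9 [ 0.5778 -0.1517  0.111 ] 106.64 F [ 1.2  0.3 -1.1] Fstand 1.0 -0.8 xy -230.4 -178.5 w 0.0856 0.5
-12.731010516659234 1.2566766123777273
```

View pics/crop8.png

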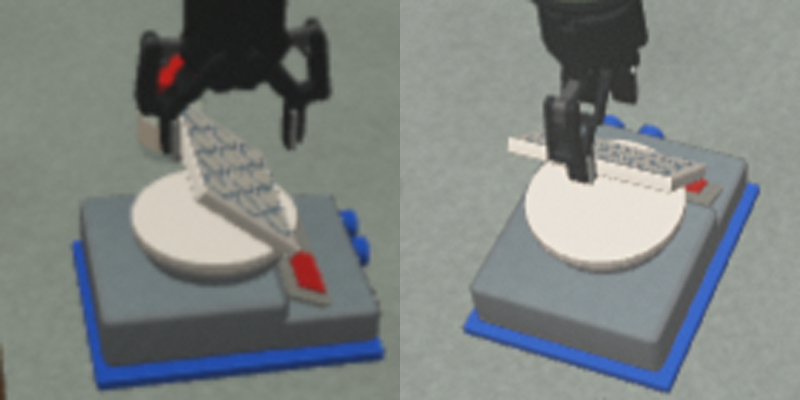

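The picture shows the plate leaning on B at about 40° with its blue-ringed wells on the upper side and its lower edge on the near part of the disc. I'll keep lowering slowly.

Call:
carry_out([
  [[0, 0.0012, 0.0014, 0], [0, 0.0023, 0.0028, 0], [0, 0.0034, 0.0043, 0], [0, 0.0045, 0.0057, 0], [0, 0.0055, 0.0072, 0], [0, 0.0064, 0.0086, 0], [0, 0.0073, 0.01, 0], [0, 0.0082, 0.0114, 0], [0, 0.0082, 0.0114, 0]],
])

```text
clock: 22.75
position: [0.5858, -0.1492, 0.0995]
tool_rot: [-3.141, -0.0, 1.861]
force: [1.1, 0.3, -0.8]
grip_width: 0.0853
finger_force: 0.5
```

```bash
cat >> h.py <<'E'
def pnp3(n="scene"):
    # light plate face (wells up) : report white/blue-ring pixels as hull in metric for review
    f=bot.grab_frame(n);im=f["pixels"];hsv=cv2.cvtColor(im,cv2.COLOR_RGB2HSV)
    r=bot.regions_of(f,"spot_plate")
    for q in r:
        x,y=q["position"]
        if 210<x<350 and 140<y<280:
            cn=cv2.convexHull(np.argwhere(q["region"])[:,::-1].astype(np.int32).reshape(-1,1,2))
            c=cv2.approxPolyN(cn,4,ensure_convex=True).reshape(4,2).astype(float)
            print(n,round(q["conf"],2),int(q["region"].sum()),c.round().tolist())
            return f,q["region"],c
E
python3 - <<'E'
from h import *
s,p,y=rep();print((np.array([*p[:2],.095])-S3)@sx*1000,np.array(s["force"])@sx)
pnp3("scene");r=pnp3("side")
for th in(90,40,36,32,28,24):
    t=np.radians(th);f=r[0] if r else bot.grab_frame("side")
    X=lambda a,b,h:S3+sx*(a)/1000+sy*b/1000+np.array([0,0,h])/1000
    print(th,[np.round(proj(f,X(-45.8+100*np.cos(t),b,100*np.sin(t)))).tolist() for b in(-73,67)])
E
```

```text
22.75 [ 0.5858 -0.1492  0.0995] 106.65 F [ 1.1  0.3 -0.8] Fstand 0.9 -0.7 xy -223.6 -183.3 w 0.0853 0.5
-4.362973407622843 1.0888925913554701
scene 0.71 838 [[303.0, 213.0], [239.0, 197.0], [265.0, 184.0], [323.0, 197.0]]
side 0.86 899 [[301.0, 213.0], [301.0, 182.0], [328.0, 195.0], [340.0, 227.0]]
90 [[326.0, 166.0], [337.0, 194.0]]
40 [[298.0, 180.0], [307.0, 209.0]]
36 [[296.0, 182.0], [305.0, 211.0]]
32 [[295.0, 184.0], [303.0, 213.0]]
28 [[294.0, 186.0], [302.0, 215.0]]
24 [[292.0, 188.0], [301.0, 218.0]]
```

Call:
carry_out([
  [[0, 0.0009, 0.0015, 0], [0, 0.0018, 0.003, 0], [0, 0.0026, 0.0046, 0], [0, 0.0034, 0.0061, 0], [0, 0.0043, 0.0077, 0], [0, 0.0051, 0.0092, 0], [0, 0.0058, 0.0107, 0], [0, 0.0058, 0.0107, 0]],
])

```text
clock: 23.62
position: [0.5913, -0.1476, 0.0888]
tool_rot: [-3.141, -0.0, 1.861]
force: [0.7, 0.3, -0.1]
grip_width: 0.0852
finger_force: 0.0
```

```bash
cat >> h.py <<'E'
def chk():
    s,p,y=rep();print("c",((np.array([*p[:2],.095])-S3)@sx*1000).round(1),"H",(np.array(s["force"])@sx).round(2))
    r=pnp3("side");pnp3("scene");f=r[0]
    X=lambda a,b,h:S3+sx*(a)/1000+sy*b/1000+np.array([0,0,h])/1000
    for th in(32,28,24,20,15,10,0):
        t=np.radians(th);print(th,[np.round(proj(f,X(-45.8+100*np.cos(t),b,100*np.sin(t))),1).tolist() for b in(67,)])
E
python3 - <<'E'
from h import *
chk()
E
```

```text
23.62 [ 0.5913 -0.1476  0.0888] 106.64 F [ 0.7  0.3 -0.1] Fstand 0.7 -0.3 xy -219.0 -186.7 w 0.0852 0.0
c 1.4 H 0.75
side 0.94 1221 [[302.0, 230.0], [292.0, 198.0], [329.0, 194.0], [341.0, 227.0]]
scene 0.59 1594 [[302.0, 230.0], [246.0, 215.0], [263.0, 182.0], [319.0, 198.0]]
32 [[303.5, 213.3]]
28 [[302.1, 215.4]]
24 [[300.9, 217.5]]
20 [[299.9, 219.7]]
15 [[298.9, 222.5]]
10 [[298.2, 225.2]]
0 [[297.6, 230.7]]
```

The plate has dropped flat early. I'll raise clear and measure its pose.

Call:
carry_out([
  [[0, 0, -0.01, 0], [0, 0, -0.03, 0], [0, 0, -0.05, 0], [0, 0, -0.08, 0], [0, 0, -0.11, 0], [0, 0, -0.13, 0], [0, 0, -0.13, 0]],
])

```text
clock: 24.4
position: [0.5931, -0.1484, 0.2243]
tool_rot: [3.136, 0.003, 1.861]
force: [0.7, -0.2, -0.1]
grip_width: 0.0856
finger_force: 0.0
```

```bash
python3 - <<'E'
from h import *
rep()
for n in("scene","side"):
    r=pnp3(n)
    if not r: continue
    f,m,c=r
    cn=max(cv2.findContours(m.astype(np.uint8),0,1)[0],key=cv2.contourArea)[:,0,:].astype(float)
    for z in(.107,.101):
        q=cv2.minAreaRect((np.array([at(f,p,z)[:2] for p in cn])*1000).astype(np.float32));
        b=cv2.boxPoints(q);d=np.array([q[0][0]/1000,q[0][1]/1000,.095])-S3
        print(z,q,"off sx,sy",(d@sx*1000).round(1),(d@sy*1000).round(1))
    # blue rings
    hsv=cv2.cvtColor(f["pixels"],cv2.COLOR_RGB2HSV);bl=(m&(hsv[...,0]>95)&(hsv[...,0]<130)&(hsv[...,1]>60))
    P=np.argwhere(bl)[:,::-1].astype(float);W_=np.array([at(f,p,.107)[:2] for p in P])
    if len(P)>20:
        q=cv2.minAreaRect((W_*1000).astype(np.float32));d=np.array([q[0][0]/1000,q[0][1]/1000,.095])-S3;print("rings",len(P),q,(d@sx*1000).round(1),(d@sy*1000).round(1))
E
```

```text
24.4 [ 0.5931 -0.1484  0.2243] 106.62 F [ 0.7 -0.2 -0.1] Fstand 0.2 -0.7 xy -218.5 -188.6 w 0.0856 0.0
scene 0.9 2016 [[302.0, 231.0], [245.0, 215.0], [264.0, 184.0], [318.0, 197.0]]
0.107 ((589.6141357421875, -144.5234375), (108.23677062988281, 142.94065856933594), 15.491045951843262) off sx,sy 0.6 3.4
0.101 ((585.8255004882812, -148.1556396484375), (108.96756744384766, 143.90573120117188), 15.491037368774414) off sx,sy -4.0 1.0
side 0.81 1240 [[301.0, 231.0], [294.0, 198.0], [328.0, 195.0], [340.0, 227.0]]
0.107 ((584.2354736328125, -140.93829345703125), (102.05841827392578, 153.89846801757812), 16.05498504638672) off sx,sy -3.5 8.4
0.101 ((584.970947265625, -149.4394989013672), (102.95130920410156, 155.24481201171875), 16.055025100708008) off sx,sy -5.2 0.1
```

The plate lies flat with its wells up, about 4 mm off centre and about 1° off square, and the arm is clear. I'm handing the job in.

```bash
python3 -c "
from workcell import bot
print(bot.job_done())"
```

```text
the job is handed in; nothing more can be done
None
```

The spot plate is on the stirrer top, wells up and flat, about 4 mm off centre and 1° off square, released and handed in; its last part, from at most 32°, was an uncontrolled drop whose speed I couldn't measure, and no verdict came back.

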